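# Soap the mug and draw the dish brush out of the sink caddy

## Task

Get ready to scrub the mug: first press the pump of the soap dispenser fully down and let it come right back up, then take the dish brush out of the sink caddy, tilting it head-end up because its handle lies trapped under the caddy's wooden half deck. Finish still holding the brush in the gripper, still and with every part of it clear above the caddy's rim by a hand's breadth (8 cm or more), and leave the mug, the glass and the tin standing undisturbed.

Things in the scene. Friction and masses are not known exactly. Their poses are not given: they have to be found in the camera images.
- caddy: Fixed grey plastic sink caddy, 300 (x) x 200 (y) x 64 mm high, walls 4 mm, rim level at 64. Origin: centre of its underside on the worktop; x along its length from the open front end (-x) to the rear, z up. Half at y -96 to 14 mm: the brush trough, floor at z 8, inside x -146 to 146. Other half: strainer basket in front (36 high) and, at x 108, y 57, the fixed white dispenser bottle, 66 mm across.
- deck_edge (a point): Middle of the free edge of the fixed wooden half deck, at rim height, axes as the caddy. The deck is 5 mm thick (underside 59 mm above the worktop) and covers the trough's full 110 mm width from here to the rear end (+x). In front of it the trough is open above for 166 mm (-x), up to the front wall, which is as high as the rim.
- brush: Loose wooden dish brush, about 90 g, 260 mm long, lying bristles down in the trough, head at the open front, last 10 cm of handle under the deck. Origin: centre of the bristles' underside; x along the brush to the handle's end, z up. Head 55 mm across, 32 high; handle 18 wide, 12 thick, straight, centre line from x 15, z 23 to x 233, z 6. Balances near x 70; grasp across the handle at about x 75 (z 18).
- brush_head (a point): Centre of the underside of the brush's bristles (the brush's origin).
- brush_tail (a point): Middle of the handle's free end, 233 mm along x from the head's centre.
- pump_head (a joint): Travel of the sprung pump head of the dispenser in m: 0 up, 0.014 fully down; needs about 2 N to start and 7 N to bottom out, springs back by itself.
- pump_top (a point): Centre of the flat top of the round steel pump head (32 mm in diameter, top 182 mm above the worktop); press straight down here. Its spout reaches 65 mm to the caddy's +y side over the mug.
- mug: Empty white mug, 88 mm high, 76 mm across without its handle, standing under the spout beside the caddy. Origin: centre of its underside. Leave it.
- glass: Clear drinking glass, 80 mm across, 92 mm high, beside the trough. Origin: centre of its underside. Leave it.
- tin: Small food tin, 57 mm across, 72 mm high, on the dispenser's side of the caddy. Origin: centre of its underside. Leave it.

How it is judged:
By the outcome, as a careful person would: the job done as asked, in the order asked, and still so for the second after the job is handed in, while the arm keeps its last pose, push and grip.
It also fails if it takes over 45 s, if anything falls off the work surface, if the arm or the gripper's body presses on something with over 40 N, if the wrist force passes 120 N, or if a joint passes its speed limit or range.

## Robot

A 6-joint arm with a two-finger parallel gripper is mounted at the origin on a cart in front of the work surface, level with it; the furniture and walls round the work are solid. World frame = base frame: x ahead of the robot, y to its left, z up, the work surface at z = 0. Lengths are in m, angles in degrees, forces in N, time in s.
With the tool pointing down it reaches from about 0.325 to 0.85 m from the base axis. Payload 15.5 kg.
Tool frame: the origin (TCP) lies midway between the tips of the shut fingers; the grasp point (between the pads) lies 19 mm behind it; z points along the fingers, y is the line along which they close (so a half turn about z gives the same grasp; the last joint's range is limited). The gripper opens to 91 mm and grips with 3 to 60 N. Pads are 32 mm wide; open, the fingers measure 118 mm over their backs; the gripper's body (76 mm by 178 mm) begins 60 mm behind the grasp point.
Start: joints at [62.424, 28.281, 77.091, -0, 74.628, -5.472], TCP at [0.235, 0.579, 0.175] pointing down, gripper open.
Joint ranges: [-166.48, 166.48], [-47.26, 123.95], [12.59, 153.08], [-70.14, 250.14], [6.76, 159.57], [-176.63, 176.63]. Speed limits (degrees/s): [108.29, 108.29, 147.25, 172.46, 172.46, 172.46].

## Interface

Orientations are given as a 3x3 rotation matrix whose columns are the frame's x, y, z axes.
In Python, from bench import ctrl gives the robot as it stands. The module is installed in compiled form; this text tells all that it offers. Calls block until the motion is done:
- ctrl.goto(position, orientation): joint-space move of the TCP to a pose.
- ctrl.move_l(position, vel=0.15, ori=None, contact_N=None): straight line of the TCP; ori=None keeps the orientation; vel is the mean speed in m/s. With contact_N (N) it stops when the force on the tool has changed by that much, and returns True; else False.
- ctrl.movej(angles): joint-space move.
- ctrl.command_gripper(opening): opening from 0.0 (shut) to 1.0 (fully open); the grip force is fixed at half the most; returns when the fingers have stopped.
- ctrl.sleep(seconds).
- ctrl.ik(position, orientation): joint angles nearest the present ones, or None.
- ctrl.read_camera(name): name is "side" or "top" or "wrist"; returns the picture (420x560x3 uint8, blue, green, red); there is no depth.
- ctrl.camera_params(name): a dict with "fx", "fy", "cx", "cy" (pixels), "pose" (4x4, takes a point from camera to world coordinates); the wrist camera has in their place "T_tool_cam" (4x4, takes a point from camera to tool coordinates, whose origin is the TCP and whose axes are the flange's). Camera axes: x right, y up, looking along -z (the intrinsics and any distortion apply to the point x, -y, -z); pixel columns grow to the right and rows downward; lengths in m; the calibration is good to about 2 mm. A picture is of the moment at which its call begins: read the wrist's pose just before it. camera_params takes no time and is no camera call.
A pose or a line that the arm cannot do raises ctrl.MotionError and nothing moves.
- ctrl.sign_off(): hands the job in; it is judged then, once.
Readings, each from a call of its own:
- ctrl.current_t(): time.
- ctrl.current_q(): joint angles.
- ctrl.current_dq(): joint speeds.
- ctrl.current_effort(): joint torques, N m.
- ctrl.current_tool_pos(): TCP position.
- ctrl.current_eef_rot(): TCP orientation.
- ctrl.current_contact_force(): force on the tool from outside, world axes, zero at the start.
- ctrl.current_wrist_torque(): the same for the moment, N m.
- ctrl.current_grip_width(): opening from 0.0 (shut) to 1.0 (fully open).
- ctrl.current_grasp_force(): force on a finger pad.
Only numpy, scipy, OpenCV 4.12 (cv2) and the standard library are available. Lean on these libraries where they do the work, as an engineer would, in place of code of your own. Each camera call takes 0.05 s, during which the arm holds its last target. There are 200 camera calls.

## Working session

There is one attempt and no reset: what is moved stays moved. The work goes in short steps, each a Python script; the robot and the scene stay as the last script left them, time stands still between calls to the robot, and variables do not carry over. Pictures are saved under pics/ and viewed, at most 10 in all, crops included, and the job is handed in when it is done.

```bash
mkdir -p pics
python3 - <<'E'
from bench import ctrl
import cv2
for n in("side","top"):
    cv2.imwrite(f"pics/{n}0.png",ctrl.read_camera(n)); p=ctrl.camera_params(n); print(n,p)
print(ctrl.camera_params("wrist"),ctrl.current_eef_rot(),ctrl.current_t())
E
```

```text
side {'fx': 454.9896489668541, 'fy': 454.9896489668541, 'cx': 281.78261941690477, 'cy': 220.07844846255682, 'pose': array([[-0.95420421,  0.15197922, -0.25767545,  0.35618268],
       [-0.29903316, -0.45987971,  0.83611591,  0.77927218],
       [ 0.00857253,  0.87487883,  0.48426598,  0.54187102],
       [ 0.        ,  0.        ,  0.        ,  1.        ]])}
top {'fx': 452.6924860864994, 'fy': 452.6924860864994, 'cx': 281.1171805088254, 'cy': 214.22759918090856, 'pose': array([[-1.32347192e-03,  9.96071968e-01, -8.85374704e-02,
         4.93268595e-01],
       [-9.99730327e-01,  7.34783236e-04,  2.32106473e-02,
         1.04892388e-01],
       [ 2.31845310e-02,  8.85443129e-02,  9.95802381e-01,
         9.57802608e-01],
       [ 0.00000000e+00,  0.00000000e+00,  0.00000000e+00,
         1.00000000e+00]])}
{'fx': 374.08201117812604, 'fy': 374.08201117812604, 'cx': 280.9678919671944, 'cy': 211.42220041107336, 'T_tool_cam': array([[ 4.37231079e-04,  9.57676522e-01,  2.87846291e-01,
         8.26931725e-02],
       [ 9.99999605e-01, -1.95983482e-04, -8.66928406e-04,
        -6.94688226e-04],
       [-7.73823862e-04,  2.87846557e-01, -9.57676230e-01,
        -2.10146343e-01],
       [ 0.00000000e+00,  0.00000000e+00,  0.00000000e+00,
         1.00000000e+00]])} [[-9.26494509e-01  3.76307948e-01 -5.02564367e-04]
 [ 3.76308271e-01  9.26494004e-01 -9.72272605e-04]
 [ 9.97489641e-05 -1.08992436e-03 -9.99999401e-01]] 0.1
```

View pics/top0.png

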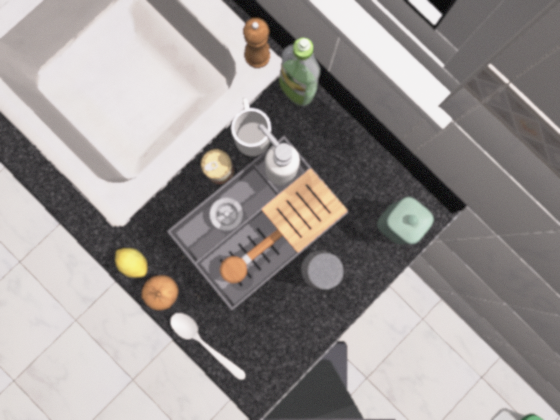

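View pics/side0.png

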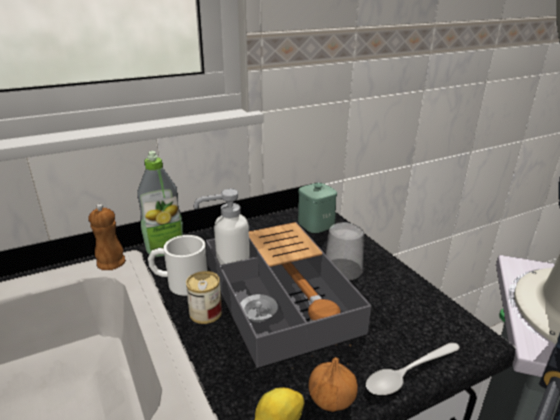

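Top: caddy corners about (170,232), (235,306), (285,140), the deck on the right (262,210)-(347,210), brush head at (233,269), pump at (283,153). Side: the same layout, with the pump at (230,197). I'll enlarge both.

Run:
```python
import cv2
a=cv2.imread("pics/top0.png")[100:320,160:360]; cv2.imwrite("pics/topc.png",cv2.resize(a,None,fx=2.7,fy=2.7,interpolation=cv2.INTER_CUBIC))
a=cv2.imread("pics/side0.png")[180:370,180:380]; cv2.imwrite("pics/sidec.png",cv2.resize(a,None,fx=3,fy=3,interpolation=cv2.INTER_CUBIC))
```

```text
(no output)
```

View pics/topc.png

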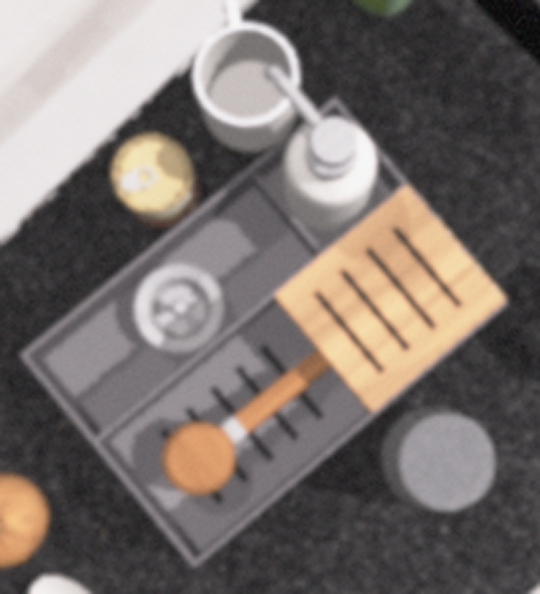

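View pics/sidec.png

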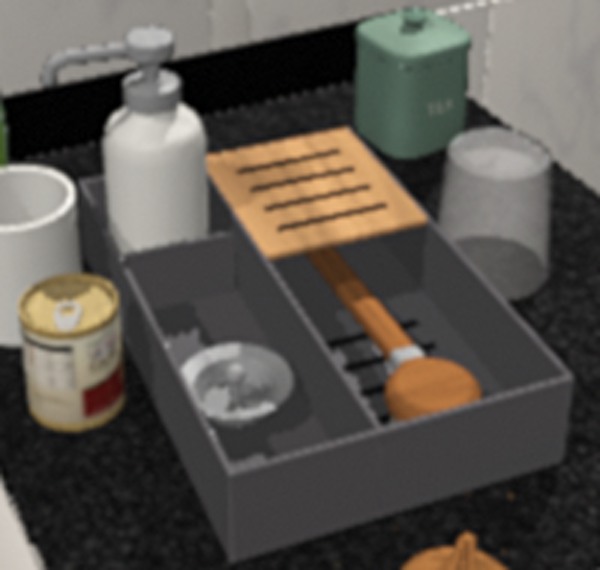

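Crops: in the top view the caddy rim corners are at (20,355), (195,566), (336,98) and (508,300), the deck edge runs (275,296)-(372,411), the brush head is at (200,458), the handle at (318,362) and the pump top at (335,140). In the side view the pump is at (150,38), the head top at (433,385) and the front rim corners at (230,470) and (570,380).

```bash
cat > h.py <<'E'
import numpy as np
from scipy.optimize import least_squares
from bench import ctrl
P={n:ctrl.camera_params(n) for n in("side","top")}
def proj(n,X):
    p=P[n]; c=(np.asarray(X)-p["pose"][:3,3])@p["pose"][:3,:3]
    return np.stack([p["cx"]+p["fx"]*c[...,0]/-c[...,2],p["cy"]+p["fy"]*-c[...,1]/-c[...,2]],-1)
def ray(n,uv,z):
    p=P[n]; d=p["pose"][:3,:3]@[(uv[0]-p["cx"])/p["fx"],-(uv[1]-p["cy"])/p["fy"],-1]
    o=p["pose"][:3,3]; return o+d*(z-o[2])/d[2]
tp=lambda u,v:(160+u/2.7,100+v/2.7)
sd=lambda u,v:(180+u/3,180+v/3)
E
python3 - <<'E'
from h import *
obs=[("top",(-150,100,64),tp(20,355)),("top",(-150,-100,64),tp(195,566)),("top",(150,100,64),tp(336,98)),("top",(150,-100,64),tp(508,300)),
("top",(20,14,64),tp(275,296)),("top",(20,-96,64),tp(372,411)),("top",(108,57,182),tp(335,140)),
("side",(-150,100,64),sd(230,470)),("side",(-150,-100,64),sd(570,380)),("side",(20,14,64),sd(265,255)),("side",(20,-96,64),sd(430,220)),("side",(108,57,182),sd(150,38))]
def W(v,m):
    c,s=np.cos(v[2]),np.sin(v[2]); m=np.array(m)/1e3
    return np.array([v[0]+c*m[0]-s*m[1],v[1]+s*m[0]+c*m[1],m[2]])
f=lambda v:np.ravel([proj(n,W(v,m))-uv for n,m,uv in obs])
r=least_squares(f,[.45,.15,-.86],loss="soft_l1"); v=r.x
print(v,np.degrees(v[2]));print(f(v).reshape(-1,2).round(1).tolist())
C=lambda w:[round(1e3*float(a),1) for a in np.array([[np.cos(v[2]),np.sin(v[2])],[-np.sin(v[2]),np.cos(v[2])]])@(w[:2]-v[:2])]
print("pump",W(v,(108,57,182)))
for n,uv,z in[("top",tp(200,458),.040),("side",sd(433,385),.040),("top",tp(235,428),.036),("top",tp(318,365),.026),("top",tp(278,396),.031),("top",tp(445,462),.092),("top",tp(247,68),.088),("top",tp(152,175),.072),("side",sd(325,263),.026)]:
    w=ray(n,uv,z);print(n,w.round(4),C(w))
np.save("cad.npy",v)
R=lambda a:np.array([[np.cos(a),np.sin(a),0],[np.sin(a),-np.cos(a),0],[0,0,-1]])
print(ctrl.ik(W(v,(108,57,230)),R(v[2]+np.pi)),ctrl.ik(W(v,(-40,-41,100)),R(v[2]+np.pi)))
E
```

```text
[ 0.55857361  0.12876361 -0.87601435] -50.19192505970576
[[-0.2, -0.4], [-0.4, 0.5], [-0.2, -0.5], [0.5, 0.6], [-0.1, -0.1], [-0.3, -0.0], [-0.4, -0.1], [-0.6, 0.8], [2.1, -1.8], [0.8, -0.6], [-0.8, -1.0], [-0.1, -1.7]]
pump [0.67150417 0.08229116 0.182     ]
top [0.463  0.1782 0.04  ] [-99.1, -41.7]
side [0.463  0.1839 0.04  ] [-103.6, -38.2]
top [0.4852 0.1525 0.036 ] [-65.2, -41.2]
top [0.5328 0.0901 0.026 ] [13.2, -44.5]
top [0.5092 0.1204 0.031 ] [-25.2, -43.3]
top [0.4616 0.0016 0.092 ] [35.6, -155.9]
top [0.7458 0.1425 0.088 ] [109.3, 152.7]
top [0.67   0.2123 0.072 ] [7.2, 139.1]
side [0.5605 0.0692 0.026 ] [47.0, -36.6]
[ 1.93248524e+00  3.02741939e+01  6.45865803e+01 -2.54444375e-14
  8.51392258e+01 -3.78755897e+01] [ 8.28406428e+00  2.51258534e+01  9.71535350e+01 -2.54444375e-14
  5.77206116e+01 -3.15240107e+01]
```

```bash
cat >> h.py <<'E'
v=np.load("cad.npy")
def W(m,v=v):
    c,s=np.cos(v[2]),np.sin(v[2]); m=np.array(m)/1e3
    return np.array([v[0]+c*m[0]-s*m[1],v[1]+s*m[0]+c*m[1],m[2]])
def ori(lean,yaw=0):
    "tool x to caddy -x, z down; lean (deg)>0: head-end up (top of tool goes to caddy +x)"
    from scipy.spatial.transform import Rotation as Ro
    b=Ro.from_euler("z",v[2]+np.radians(yaw))*Ro.from_euler("y",np.radians(lean))
    return b.as_matrix()@np.diag([-1,1,-1.])
E
python3 - <<'E'
from h import *
import cv2
ctrl.command_gripper(0)
ctrl.goto(W((108,57,230)),ori(0)); print(ctrl.current_t())
ctrl.move_l(W((108,57,187)),.12)
f0=ctrl.current_contact_force()
print(ctrl.move_l(W((108,57,158)),.02,contact_N=18))
ctrl.sleep(.2);print(ctrl.current_tool_pos(),ctrl.current_contact_force()-f0)
cv2.imwrite("pics/press.png",ctrl.read_camera("side")[150:330,160:400])
print(ctrl.current_t())
E
```

```text
3.825
False
[0.67153837 0.08227203 0.15808458] [-0.81166957 -0.6186043  -0.78564705]
6.1833
```

View pics/press.png

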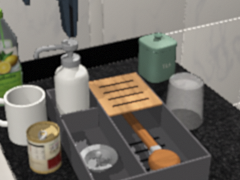

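Run:
```python
from h import *
import cv2
print(proj("side",ctrl.current_tool_pos()),proj("side",W((108,57,182))),proj("side",W((108,57,168))),ctrl.current_grip_width(),ctrl.current_contact_force())
a=ctrl.read_camera("side")[120:260,180:300]; t=ctrl.read_camera("top")[80:220,220:340]
cv2.imwrite("pics/p2.png",np.hstack([cv2.resize(i,None,fx=3.3,fy=3.3,interpolation=cv2.INTER_CUBIC) for i in(a,t)]))
```

```text
[230.49906232 202.59927773] [229.92376303 190.98286652] [230.27519692 197.81091143] 0.0009570830887404377 [-0.95992743 -0.55936765  0.08921759]
```

View pics/p2.png

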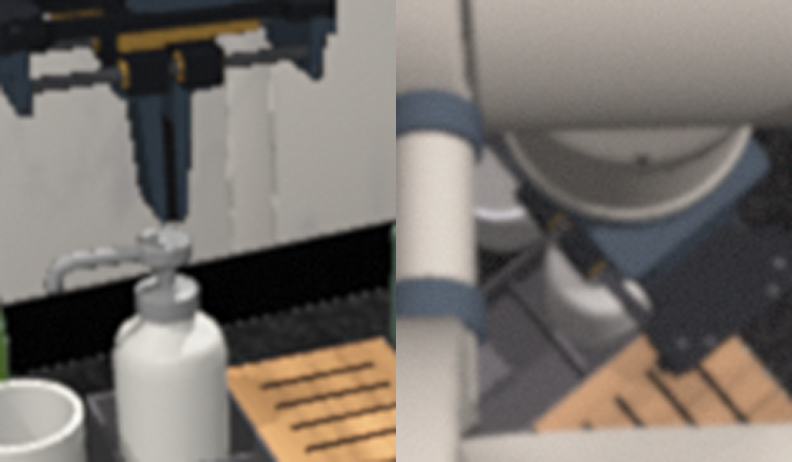

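The press met no force: the pump top at (230,191) is still up, while the fingertip shows at about (232,187), higher than the predicted TCP position (230,203). The wrist camera should show why.

Run:
```python
from h import *
import cv2
p=ctrl.current_tool_pos();R=ctrl.current_eef_rot();k=ctrl.camera_params("wrist");im=ctrl.read_camera("wrist")
cv2.imwrite("pics/w.png",im)
T=np.eye(4);T[:3,:3]=R;T[:3,3]=p;T=T@k["T_tool_cam"]
def pw(X):
    c=(np.array(X)-T[:3,3])@T[:3,:3];return [k["cx"]+k["fx"]*c[0]/-c[2],k["cy"]-k["fy"]*c[1]/-c[2]]
for n,m in dict(tcp=p,pump=W((108,57,182)),base=W((108,57,168)),deckL=W((20,14,64)),deckR=W((20,-96,64)),deckrearL=W((146,14,64)),cr=W((150,100,64))).items(): print(n,np.round(pw(m)))
print(R.round(3),ctrl.current_q(),[proj("top",p+[0,0,h]).round() for h in(0,.05,.08)],[proj("side",p+[0,0,h]).round() for h in(0,.05,.08)])
```

```text
tcp [282. 242.]
pump [283. 258.]
base [282. 248.]
deckL [227.  91.]
deckR [84. 91.]
deckrearL [233. 243.]
cr [331. 248.]
[[-0.64   0.768  0.   ]
 [ 0.768  0.64  -0.   ]
 [-0.     0.    -1.   ]] [ 1.93237884e+00  3.33500616e+01  7.02736666e+01 -6.98853062e-04
  7.63703322e+01 -3.78761841e+01] [array([283., 155.]), array([284., 148.]), array([285., 144.])] [array([231., 203.]), array([229., 178.]), array([228., 163.])]
```

View pics/w.png

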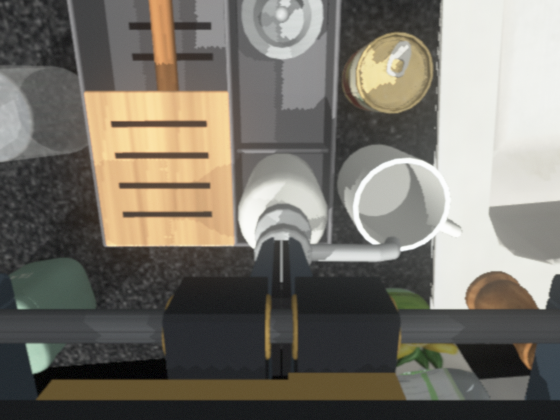

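Run:
```python
from h import *
for N in(1.5,18):
    print(ctrl.move_l(W((108,57,122)),.02,contact_N=N),ctrl.current_tool_pos(),ctrl.current_contact_force())
ctrl.sleep(.3);print(ctrl.current_tool_pos(),ctrl.current_contact_force(),ctrl.current_t())
import cv2
a=ctrl.read_camera("side")[120:260,180:300]; t=ctrl.read_camera("wrist")[150:330,180:400]
cv2.imwrite("pics/p3.png",np.hstack([cv2.resize(i,(396,400),interpolation=cv2.INTER_CUBIC) for i in(a,t)]))
```

```text
True [0.67131331 0.08228231 0.14095292] [0.86465607 0.88490406 3.25105903]
True [0.67135825 0.08226635 0.12896871] [-3.11981279  0.41790167  9.74922448]
[0.67135019 0.08225721 0.12892477] [-3.72020848  0.11852895 11.89528335] 8.25
```

View pics/p3.png

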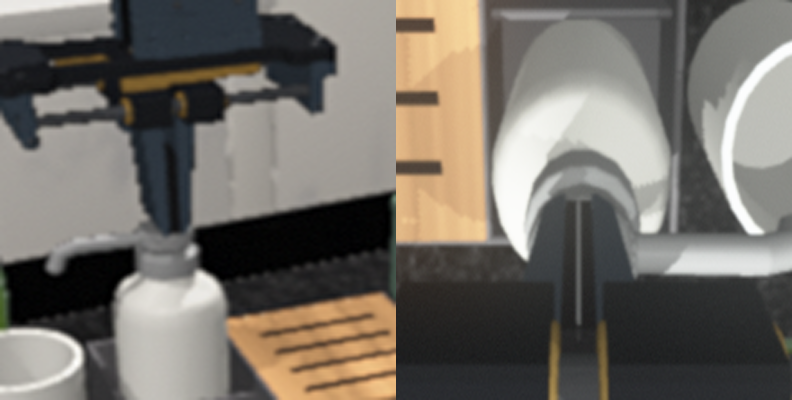

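Contact began at a TCP reading of about 0.144 and the pump bottomed at about 0.130, a full 14 mm stroke; the images show the pump head down. So the real fingertips sit about 37 mm behind the reported TCP, and the wrist and side views agree. I'll compensate for that and confirm it on the trough floor.

```bash
cat >> h.py <<'E'
D=.037
def tcp(tip,lean,yaw=-1.6): # tip in caddy mm -> commanded TCP
    R=ori(lean,yaw); return W(tip)+D*R[:,2],R
E
python3 - <<'E'
from h import *
import cv2
print(ctrl.move_l(W((108,57,126)),.01,contact_N=10),ctrl.current_tool_pos()[2],ctrl.current_contact_force())
ctrl.sleep(.2);print(ctrl.current_contact_force())
ctrl.move_l(W((108,57,190)),.06)
ctrl.move_l(W((108,57,225)),.12)
ctrl.command_gripper(.5)
a=ctrl.read_camera("side").astype(int);b=cv2.imread("pics/side0.png").astype(int)
d=np.abs(a-b).max(2)[188:205,195:245];print("pump diff",np.percentile(d,[50,90,99]),[np.percentile(np.abs(np.roll(a,-s,0)-b).max(2)[188:205,195:245],90) for s in(-4,-2,2,4)])
print(ctrl.current_t())
p,R=tcp((-40,-42.7,130),-8); ctrl.goto(p,R)
p,R=tcp((-36,-42.7,45),-8); ctrl.move_l(p,.12,R)
p,R=tcp((-36,-42.7,2),-8)
hit=ctrl.move_l(p,.025,R,contact_N=5)
q=ctrl.current_tool_pos();print(hit,"tip z",(q-D*R[:,2])[2],ctrl.current_contact_force(),ctrl.current_grip_width(),ctrl.current_t())
w=ctrl.read_camera("wrist");s=ctrl.read_camera("side")[180:320,200:400]
cv2.imwrite("pics/g.png",np.hstack([cv2.resize(w,(440,330)),cv2.resize(s,(360,330))]))
E
```

```text
True 0.1289634154979633 [-2.19645159 -0.50578997  9.42509332]
[-2.81820741  0.05478681 10.43830374]
pump diff [ 8.  9. 10.] [np.float64(70.10000000000002), np.float64(52.10000000000002), np.float64(58.0), np.float64(102.10000000000002)]
11.25
True tip z 0.007806351677232377 [-2.80677208  0.42630571 13.8930825 ] 0.5003277272418333 14.3417
```

View pics/g.png

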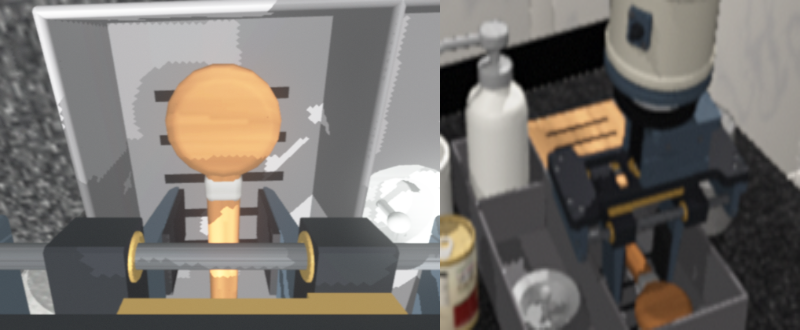

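The gripper touched the floor at a tip height of 7.8 mm, so the 37 mm offset is right. The image difference confirms the pump is back up, and the wrist view (left) shows the handle at (222,240) centred between the fingers. Next: grip, tilt and slide out.

```bash
cat >> h.py <<'E'
def brush(th,tx,tz): # commanded TCP for brush tilt th and tail-bottom at caddy (tx,tz)
    t=np.radians(th); x=tx-168*np.cos(t)+5*np.sin(t); z=tz+168*np.sin(t)+5*np.cos(t)
    return tcp((x,-42.7-(x+36)*np.tan(np.radians(1.6)),z),th-8)
E
python3 - <<'E'
from h import *
import cv2
p,R=brush(0,132,8); ctrl.move_l(p,.03,R)
ctrl.command_gripper(0); print(ctrl.current_grip_width()*91,ctrl.current_grasp_force(),ctrl.current_contact_force())
s=np.radians(18)
for w,v_ in[((0,132,9.5),.02),((4,127,9.5),.05),((9,121,9.5),.05),((13.5,118,9.5),.05),((13.5,118-60*np.cos(s),9.5+60*np.sin(s)),.07),((13.5,118-135*np.cos(s),9.5+135*np.sin(s)),.08),((13.5,-12,200),.12)]:
    p,R=brush(*w); h=ctrl.move_l(p,v_,R,contact_N=15)
    print(h,ctrl.current_contact_force().round(1),round(ctrl.current_grip_width()*91,1),ctrl.current_t())
    if h: break
ctrl.sleep(.4)
w=ctrl.read_camera("wrist");s=ctrl.read_camera("side")
cv2.imwrite("pics/end.png",np.hstack([cv2.resize(w,(340,300)),cv2.resize(s,(400,300))]))
b=cv2.imread("pics/side0.png").astype(int);print(ctrl.current_t(),ctrl.current_grasp_force())
E
```

```text
18.077256352899397 29.962473213672638 [-1.07638213 -0.72454658 -1.36857561]
False [-0.2  0.4 -0.1] 17.6 15.5667
False [-0.3 -0.6  0.2] 18.2 15.9833
False [-0.3 -0.7 -0.2] 17.3 16.4583
False [-0.3  0.3 -2.2] 17.9 16.875
False [-0.2 -1.4 -1.2] 18.1 17.8833
False [-0.2 -0.7 -1. ] 17.9 18.975
False [-0.3  0.5 -1. ] 17.7 20.3667
20.8667 29.96254473924637
```

View pics/end.png

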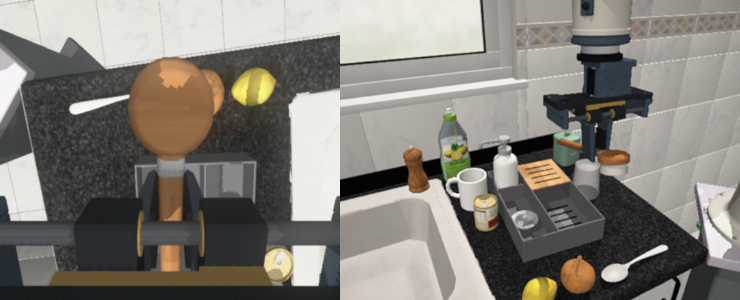

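The brush is out and held, with the handle between the pads. In the side view its tail is at full-image (311,200); mug, tin and glass look unmoved. I'll check these numerically, then sign off.

Run:
```python
from h import *
import cv2
print(proj("side",W((-12,-43.4,206))),proj("side",W((-12,-43.4,144))),proj("side",W((-240,-37,256))))
a=ctrl.read_camera("side").astype(int);b=cv2.imread("pics/side0.png").astype(int);d=np.abs(a-b).max(2)
for n,(x,y,X,Y) in dict(mug=(148,233,207,294),tin=(186,270,222,324),glass=(328,240,364,280)).items(): print(n,np.percentile(d[y:Y,x:X],[50,95,99]))
print(np.abs(ctrl.current_dq()).max(),ctrl.current_t()); ctrl.sign_off()
```

```text
[307.53198719 197.21590436] [306.2532148  229.17610788] [384.28985013 237.96789414]
mug [24. 26. 28.]
tin [22.   26.   26.57]
glass [17. 22. 23.]
0.12564824401392485 20.9167
the job is handed in; nothing more can be done
```

Handed in at 20.9 s: the pump was pressed fully and sprang back, and the brush is out and held still with its lowest point (the tail) about 13 cm above the caddy's rim; camera checks show no sign that the mug, glass or tin moved.

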